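# Eject the seated blank and sort the metal blanks into their dishes

## Robot

A 6-joint arm with a two-finger parallel gripper is mounted at the origin on a cart in front of the work surface, level with it; the furniture and walls round the work are solid. World frame = base frame: x ahead of the robot, y to its left, z up, the work surface at z = 0. Lengths are in m, angles in degrees, forces in N, time in s.
With the tool pointing down it reaches from about 0.4 to 0.825 m from the base axis. Payload 7 kg.
Tool frame: the origin (TCP) lies on the centre line of the jaws, within the pads' length; the fingertips stand 19 mm ahead of it and the grasp point (between the pads) is the TCP; z points along the fingers, y is the line along which they close (so a half turn about z gives the same grasp; the last joint's range is limited). The gripper opens to 88 mm and grips with 3 to 60 N. Pads are 19 mm wide; open, the fingers measure 130 mm over their backs; the gripper's body (78 mm by 193 mm) begins 47 mm behind the grasp point.
Start: joints at [-56.946, 20.546, 0.682, 0, -70.136, -16.507], TCP at [0.192, -0.647, 0.246] pointing down, gripper open.
Joint ranges: [-176.03, 176.03], [-82.01, 121.73], [-58.28, 71.71], [-173.87, 95.51], [-174.79, -0.11], [-173.66, 173.66]. Speed limits (degrees/s): [136.94, 136.94, 172.46, 180, 180, 180].

## Interface

Orientations are given as [roll, pitch, yaw] about the fixed x, y, z axes, in that order (R = Rz(yaw) Ry(pitch) Rx(roll)).
In Python, from plant import get_state, capture, close_job gives the robot as it stands.
- The arm moves only by the tool apply_moves, never from a script. Its argument "targets" is a list of rows, each a list of 7 numbers: the opening, from 0 (shut) to 1 (fully open), then the shift along the tool's x, y, z normalised to -1 to 1, where 1 is 1000 mm, then the turn, a rotation vector about the tool's x, y, z normalised to -1 to 1, where 1 is 90 degrees. In form: [[claw, tx, ty, tz, ax, ay, az], ...]. A call has 1 to 20 rows; each row shifts and turns the commanded pose from where the row before left it, along the tool's axes as they then stand; what a row does not reach is not made up. A row lasts 1/12 s, in which the tool goes at most 41.7 mm and 7.16 degrees, less where a joint would pass 70% of its speed; a pose out of reach is approached as far as the arm can. A call with a number of a shift or a turn outside -1 to 1 is refused whole. A call with a gripper value outside its range is refused whole. The fingers move at their own pace and stop on an object; "newtons" is the grip in N (left out, the last holds). Time passes only in rows, so rows that do not move let the fingers close. It gives the time, the measured TCP pose, the force, the opening and the grip force at its end, in the units of the state.
- get_state(): the state, without advancing time (a new reading comes with each control period).
- capture(name): name is "scene" or "top"; returns a dict with "frame" (400x640x3 uint8, red, green, blue), "range_z" (400x640 float32, m along the optical axis (not along the pixel's ray), 0 where there is no reading), "camera_matrix" (3x3 intrinsics, pixels), "T" (4x4, takes a point from camera to world coordinates). Camera axes: x right, y down, z forward; pixel columns grow to the right and rows downward; lengths in m; the calibration is good to about 2 mm. A picture is of the moment at which its call begins.
- close_job(): hands the job in; it is judged then, once.
The state is a dict: "time_s": time; "joints": joint angles; "qd": joint speeds; "joint_torque": joint torques, N m; "tcp_pos": TCP position; "eef_rot": TCP orientation; "contact_force": force on the tool from outside, world axes, zero at the start; "moment": the same for the moment, N m; "gripper_width": finger opening in m; "gripper_force": force on a finger pad.
Only numpy, scipy, OpenCV 4.12 (cv2) and the standard library are available. Lean on these libraries where they do the work, as an engineer would, in place of code of your own. Each camera call takes 0.05 s, during which the arm holds its last target. There are 200 camera calls.

## Task

Sort the three small round metal blanks: copper into the red dish, brass into the yellow dish, steel into the blue dish, each lying flat in the middle of its dish. One of them is still seated in the ejector die: press the die's lever fully down so that the blank rises, then lift it out. Leave the larger dark bench block where it is.

Things in the scene. Friction and masses are not known exactly. Their poses are not given: they have to be found in the camera images.
- copper_blank: Solid reddish copper blank, a plain cylinder 32 mm across and 20 mm high standing upright (axis z), about 0.1 to 0.2 kg; origin at the centre of its underside, which lies at about z = 0 at the start, on the bench or in the die. One of the three blanks, any of them, starts seated in the die.
- brass_blank: Solid yellow brass blank, a plain cylinder 32 mm across and 20 mm high standing upright (axis z), about 0.1 to 0.2 kg; origin at the centre of its underside, which lies at about z = 0 at the start, on the bench or in the die. One of the three blanks, any of them, starts seated in the die.
- steel_blank: Solid silver-grey steel blank, a plain cylinder 32 mm across and 20 mm high standing upright (axis z), about 0.1 to 0.2 kg; origin at the centre of its underside, which lies at about z = 0 at the start, on the bench or in the die. One of the three blanks, any of them, starts seated in the die.
- red_dish: Shallow round red plastic dish, fixed to the bench: 96 mm across the rim, 12 mm high, inner floor flat, 82 mm across and 4 mm above the bench; origin at the centre of its underside.
- yellow_dish: Shallow round yellow plastic dish, fixed to the bench: 96 mm across the rim, 12 mm high, inner floor flat, 82 mm across and 4 mm above the bench; origin at the centre of its underside.
- blue_dish: Shallow round blue plastic dish, fixed to the bench: 96 mm across the rim, 12 mm high, inner floor flat, 82 mm across and 4 mm above the bench; origin at the centre of its underside.
- die: Green ejector die, fixed: plate 76 x 76 mm, 20 mm thick, with a 35 mm round pocket in its middle where one blank sits flush. Origin at the pocket's centre at bench level, z up. The lever points along the die's -x, between lugs 28 mm high, 48 mm from the pocket; its y sides are clear. Lever fully down: the blank is 15 mm higher (underside 15 mm above the bench, top 15 mm over the plate).
- lever (a joint): Angle of the ejector lever: 0 at rest (raised), 0.40 fully down at its stop. It raises the blank in proportion, needs about 4 N at the pad and stays where it is left.
- lever_pad (a point): Middle of the top face of the black pad (28 x 26 mm) at the lever's free end, to be pressed straight down: 125 mm from the pocket along the die's -x, about 46 mm above the bench at rest and 14 mm when fully down.
- bench_block: Loose dark round steel bench block, 52 mm across and 12 mm high, not a blank; origin at the centre of its underside. Stays where it is.
Not all that is in view belongs to the job. Several things have the shape of the steel_blank; the one meant has the colours described above.

How it is judged:
By the outcome, as a careful person would: the job done as asked, in the order asked, and still so for the second after the job is handed in, with the robot touching nothing.
It also fails if it takes over 88 s, if anything falls off the work surface, if the arm or the gripper's body presses on something with over 40 N, if the wrist force passes 120 N, or if a joint passes its speed limit or range.

## Working session

There is one attempt and no reset: what is moved stays moved. The work goes in short steps, Python scripts to look and compute and a tool call to move; the robot and the scene stay as the last step left them, time stands still between calls to the robot, and variables do not carry over. Pictures are saved under pics/ and viewed, at most 14 in all, crops included, and the job is handed in when it is done.

Besides the shell and the picture viewer there is one more tool, called after "Call:" as a command line: name --pt "numbers of a row" for each row, then --argument value for the rest. apply_moves: Moves the arm, as the interface text tells. Scaled input: -1 to 1 covers 1000 mm each way for a shift and 90 degrees each way for a turn. Its arguments: {"type":"object","properties":{"targets":{"type":"array","items":{"type":"array","items":{"type":"number"}}},"newtons":{"type":"number"}},"required":["targets"]}

```bash
ls; mkdir -p pics
python3 - <<'E'
from plant import *
import cv2,numpy as np
for n in("scene","top"):
    c=capture(n); cv2.imwrite(f"pics/{n}0.png",c["frame"][:,:,::-1]); np.savez(f"{n}0.npz",**c)
    print(c["T"].round(3),c["camera_matrix"])
s=get_state();print(s)
E
```

```text
pics
[[-0.754 -0.355  0.554 -0.091]
 [-0.657  0.396 -0.641  0.756]
 [ 0.008 -0.847 -0.532  0.676]
 [ 0.     0.     0.     1.   ]] [[436.75214155   0.         320.55282393]
 [  0.         436.75214155 201.7669685 ]
 [  0.           0.           1.        ]]
[[-0.023 -0.986  0.166  0.373]
 [-1.     0.025  0.01   0.053]
 [-0.014 -0.166 -0.986  1.13 ]
 [ 0.     0.     0.     1.   ]] [[426.06326171   0.         317.42398313]
 [  0.         426.06326171 196.92236804]
 [  0.           0.           1.        ]]
{'time_s': 0.1, 'joints': array([-5.69470269e+01,  2.05863960e+01,  6.39674357e-01, -1.68406494e-02,
       -7.01353631e+01, -1.65061457e+01]), 'qd': array([-0.01131302, -0.01834975,  0.15648165,  0.07272879, -0.02376982,
       -0.03054066]), 'joint_torque': array([-9.53773269e-04, -5.84161949e+01,  2.93753189e+01,  7.01559618e+00,
        1.01743321e-02, -4.92200115e-05]), 'tcp_pos': array([ 0.19209094, -0.64667359,  0.24473467]), 'eef_rot': array([ 1.79916799e+02, -8.14400776e-03, -1.63458901e+02]), 'contact_force': array([ 0.18754357,  1.39221513, -0.50661396]), 'moment': array([ 0.06691855, -0.0253821 ,  0.02322738]), 'gripper_force': 0.0, 'gripper_width': 0.08768386181267304}
```

View pics/scene0.png

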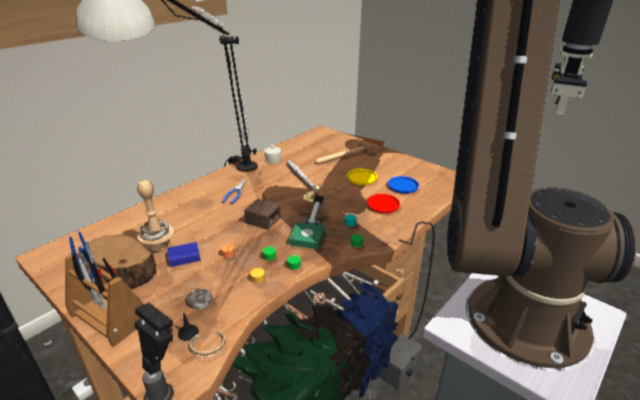

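View pics/top0.png

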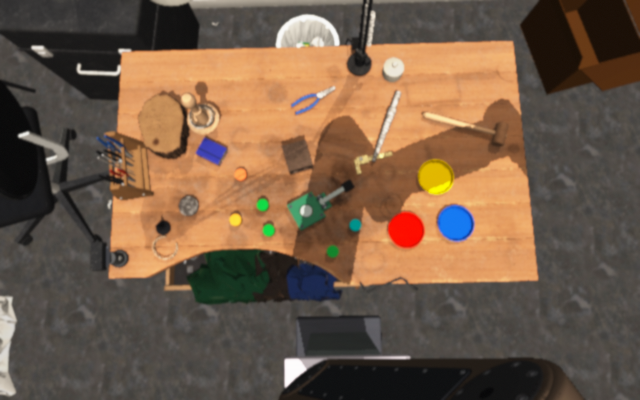

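The scene view shows the die at about (306,235) with its lever toward (318,200). Copper is at (227,252) and brass at (258,276). The top view has copper at (240,174), brass at (235,219) and the die at (306,211), with a grey blank in it and the lever pad at (347,186). The dishes are at (406,229), (455,223) and (436,177). I'll zoom in.

```bash
cat > h.py <<'E'
import numpy as np,cv2
def ray(c,u,v,z):
    K=c["camera_matrix"];T=c["T"]
    d=T[:3,:3]@np.linalg.solve(K,np.array([u,v,1.]));o=T[:3,3]
    return o+d*(z-o[2])/d[2]
def rgbd(c,u,v):
    Z=c["range_z"][int(round(v)),int(round(u))]
    return c["T"][:3,:3]@(np.linalg.solve(c["camera_matrix"],np.array([u,v,1.]))*Z)+c["T"][:3,3]
def blobs(c,lo,hi,amin=20):
    h=cv2.cvtColor(c["frame"],cv2.COLOR_RGB2HSV)
    m=cv2.inRange(h,np.array(lo),np.array(hi))
    n,l,s,ce=cv2.connectedComponentsWithStats(m)
    return [(ce[i],s[i]) for i in range(1,n) if s[i][4]>=amin]
E
python3 - <<'E'
from h import *
c=dict(np.load("top0.npz"));s=dict(np.load("scene0.npz"))
a=cv2.resize(c["frame"][155:265,150:380,::-1],None,fx=3.4,fy=3.4,interpolation=cv2.INTER_CUBIC)
cv2.imwrite("pics/topz.png",a)
b=cv2.resize(s["frame"][150:320,170:400,::-1],None,fx=3.4,fy=3.4,interpolation=cv2.INTER_CUBIC)
cv2.imwrite("pics/scz.png",b)
for nm,lo,hi,z in [("red",(0,200,120),(4,255,255),.012),("yel",(24,200,100),(32,255,255),.012),("blue",(103,150,100),(115,255,255),.012),("orange",(5,150,150),(14,255,255),.02),("brass",(18,160,150),(26,255,255),.02),("green die",(65,60,30),(85,255,120),.02)]:
  for ce,st in blobs(c,lo,hi,25):
    x,y,w,h,A=st; print(nm,ce.round(1),st,ray(c,x+w/2-.5,y+h/2-.5,z).round(3),rgbd(c,*ce).round(3))
E
```

```text
red [405.6 229.3] [388 212  36  36 993] [ 0.469 -0.164  0.012] [ 0.47  -0.166  0.004]
yel [435.1 177.4] [419 160  34  34 859] [ 0.609 -0.252  0.012] [ 0.608 -0.253  0.004]
blue [455.2 222.5] [438 206  35  34 938] [ 0.484 -0.295  0.012] [ 0.485 -0.298  0.004]
orange [179.6  50. ] [163  50  35   2  36] [0.988 0.442 0.02 ] [ 1.001  0.451 -0.002]
orange [335.9 113.7] [324 103  29  23 212] [0.788 0.003 0.02 ] [0.796 0.008 0.   ]
orange [224.4 111.2] [218 107  14   8  45] [0.807 0.314 0.02 ] [0.812 0.318 0.001]
orange [448.2 140.4] [433 137  30   8 106] [ 0.705 -0.289  0.02 ] [ 0.711 -0.297  0.001]
orange [274.9 141. ] [268 139  14   4  34] [0.718 0.177 0.02 ] [0.722 0.178 0.   ]
orange [409.3 145.1] [393 138  35  15  77] [ 0.695 -0.188  0.02 ] [ 0.7   -0.19   0.001]
orange [506.9 159.1] [491 155  29  12  49] [ 0.646 -0.437  0.02 ] [ 0.654 -0.451  0.002]
orange [242.5 174.5] [229 167  29  15 189] [0.627 0.262 0.02 ] [0.626 0.263 0.02 ]
orange [142.3 180. ] [140 173   6  15  31] [0.618 0.531 0.02 ] [0.613 0.523 0.04 ]
orange [292.4 176.4] [283 173  19   7  66] [0.618 0.131 0.02 ] [0.621 0.1
[... 599 characters left out ...]
03]
orange [365.8 240.7] [357 238  21   6  49] [ 0.442 -0.062  0.02 ] [ 0.443 -0.061 -0.001]
orange [288.2 247.6] [278 240  17  16 139] [0.429 0.149 0.02 ] [ 0.43   0.145 -0.   ]
orange [210.8 249.9] [200 248  24   6  39] [0.426 0.342 0.02 ] [ 0.429  0.355 -0.02 ]
orange [173.5 263.5] [162 259  21  11  31] [0.394 0.444 0.02 ] [ 0.396  0.455 -0.022]
brass [434.9 174.4] [418 158  37  38 903] [ 0.607 -0.251  0.02 ] [ 0.617 -0.254  0.002]
brass [235.  219.4] [229 213  13  13 129] [0.507 0.282 0.02 ] [0.505 0.282 0.02 ]
green die [313.1 211.1] [300 194  31  35 413] [0.523 0.071 0.02 ] [0.523 0.076 0.019]
green die [228.5 278. ] [ 189  251   81   53 3004] [0.357 0.296 0.02 ] [ 0.353  0.326 -0.108]
```

View pics/topz.png

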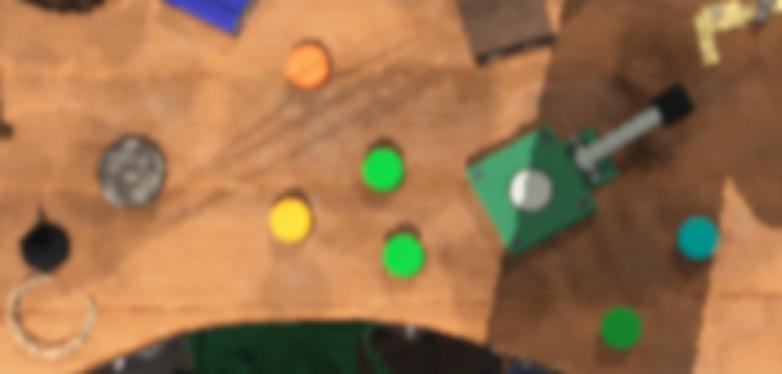

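View pics/scz.png

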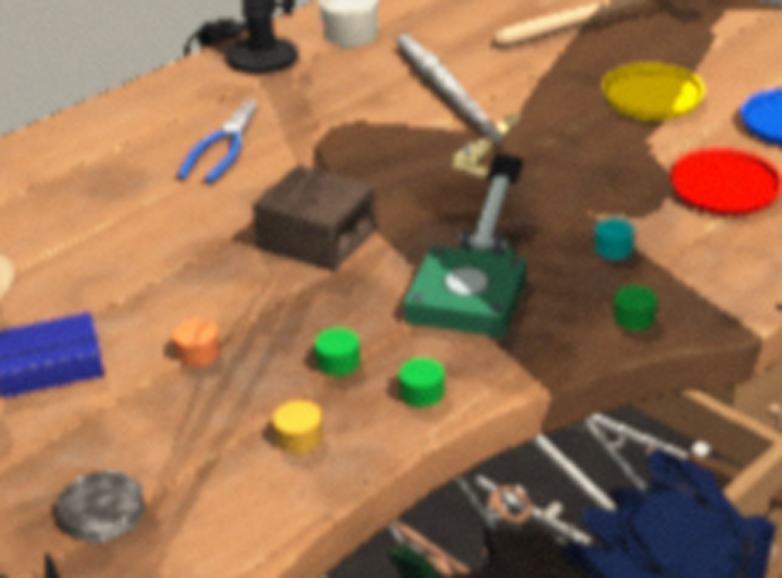

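The crops confirm that the steel blank sits in the die (top zoom 531,190), that copper (308,66) and brass (290,219) are free, and that the dark bench block is at (132,172). The lever pad is at (672,104). Next I'll get precise positions.

Run:
```python
from h import *
c=dict(np.load("top0.npz"));s=dict(np.load("scene0.npz"))
def roi(c,x0,y0,x1,y1,f,z,nm):
    im=c["frame"][y0:y1,x0:x1].astype(int);hsv=cv2.cvtColor(c["frame"][y0:y1,x0:x1],cv2.COLOR_RGB2HSV).astype(int)
    m=f(hsv).astype(np.uint8)
    n,l,st,ce=cv2.connectedComponentsWithStats(m);i=1+np.argmax(st[1:,4])
    u,v=ce[i]+[x0,y0];print(nm,(u.round(1),v.round(1)),st[i],ray(c,u,v,z).round(4),rgbd(c,u,v).round(3))
ht=lambda c:None
roi(c,229,164,252,185,lambda h:(h[...,0]<12)&(h[...,1]>150)&(h[...,2]>190),.02,"cu")
roi(c,225,208,246,232,lambda h:(h[...,0]>17)&(h[...,1]>150)&(h[...,2]>180),.02,"brass")
roi(c,292,198,320,224,lambda h:(h[...,1]<50)&(h[...,2]>70),.02,"steel")
roi(c,335,175,360,198,lambda h:(h[...,2]<50),.046,"pad")
roi(c,284,188,330,232,lambda h:(h[...,0]>60)&(h[...,0]<90)&(h[...,1]>60),.02,"dieplate")
roi(s,215,235,242,262,lambda h:(h[...,0]<12)&(h[...,1]>150)&(h[...,2]>190),.015,"cu s")
roi(s,290,215,325,245,lambda h:(h[...,1]<60)&(h[...,2]>70),.02,"steel s")
roi(s,305,190,330,210,lambda h:(h[...,2]<50),.04,"pad s")
# depth based plate: points at z .015-.025 region
Z=c["range_z"];v,u=np.mgrid[185:236,282:332]
P=np.stack([(u-c["camera_matrix"][0,2])/c["camera_matrix"][0,0],(v-c["camera_matrix"][1,2])/c["camera_matrix"][1,1],np.ones(u.shape)],-1)*Z[185:236,282:332,None]
W=P@c["T"][:3,:3].T+c["T"][:3,3]
m=((W[...,2]>.014)&(W[...,2]<.024)).astype(np.uint8)
n,l,st,ce=cv2.connectedComponentsWithStats(m);i=1+np.argmax(st[1:,4])
print(cv2.minAreaRect(W[l==i][:,:2].astype(np.float32)*1000))
for n_,a in (("cu",(225,160,255,190)),("br",(222,205,250,234))):
    x0,y0,x1,y1=a;v,u=np.mgrid[y0:y1,x0:x1]
    P=np.stack([(u-c["camera_matrix"][0,2])/c["camera_matrix"][0,0],(v-c["camera_matrix"][1,2])/c["camera_matrix"][1,1],np.ones(u.shape)],-1)*Z[y0:y1,x0:x1,None]
    W=P@c["T"][:3,:3].T+c["T"][:3,3];k=W[...,2]>.014;print(n_,k.sum(),W[k].mean(0))
```

```text
cu (np.float64(242.3), np.float64(176.4)) [ 6  5 12 12 23] [0.6206 0.2634 0.02  ] [0.62  0.263 0.021]
brass (np.float64(235.0), np.float64(219.4)) [  4   5  13  13 130] [0.5055 0.2821 0.02  ] [0.505 0.282 0.02 ]
steel (np.float64(305.8), np.float64(210.5)) [  8   7  13  12 130] [0.5246 0.0955 0.02  ] [0.525 0.096 0.019]
pad (np.float64(347.5), np.float64(185.2)) [ 7  5 12 12 83] [ 0.5843 -0.0146  0.046 ] [ 0.584 -0.014  0.049]
dieplate (np.float64(307.1), np.float64(210.2)) [  4   5  42  37 689] [0.5253 0.0923 0.02  ] [0.526 0.092 0.017]
cu s (np.float64(229.1), np.float64(252.4)) [ 7 13 13  9 46] [0.6109 0.2777 0.015 ] [0.613 0.276 0.013]
steel s (np.float64(306.8), np.float64(232.2)) [11 14 13  8 81] [0.5228 0.0986 0.02  ] [0.524 0.097 0.019]
pad s (np.float64(318.4), np.float64(198.9)) [ 9  6  9  8 47] [ 0.5858 -0.0178  0.04  ] [ 0.581 -0.012  0.044]
((526.4926147460938, 94.64425659179688), (76.31088256835938, 78.26057434082031), 28.001630783081055)
cu 112 [0.6192167  0.26174893 0.05947667]
br 117 [0.50344729 0.27653058 0.04798198]
```

```bash
cat >> h.py <<'E'
from plant import *
def cloud(c):
    v,u=np.mgrid[0:400,0:640];K=c["camera_matrix"]
    P=np.stack([(u-K[0,2])/K[0,0],(v-K[1,2])/K[1,1],np.ones(u.shape)],-1)*c["range_z"][...,None]
    return P@c["T"][:3,:3].T+c["T"][:3,3]
def go(x,y,z):
    s=get_state();from_=s["tcp_pos"]
    from scipy.spatial.transform import Rotation as R
    r=R.from_euler("xyz",s["eef_rot"],degrees=True).as_matrix()
    d=r.T@(np.array([x,y,z])-from_)
    print("t",s["time_s"],"tcp",from_.round(4),"rot",s["eef_rot"].round(2),"F",s["contact_force"].round(1),"w",round(s["gripper_width"],4),"tool shift mm",(d*1000).round(1))
    rv=R.from_matrix(r.T@R.from_euler("xyz",[180,0,-62],degrees=True).as_matrix()).as_rotvec(degrees=True);print("turn",rv.round(2))
E
python3 - <<'E'
from h import *
c=dict(np.load("top0.npz"));s=dict(np.load("scene0.npz"))
for n,d in(("top",c),("scene",s)):
    W=cloud(d);k=(d["range_z"]>0)&(W[...,0]>.3)&(W[...,0]<.85)&(W[...,1]<.45)&(W[...,1]>-.6)&(W[...,2]>.03)
    m=k.astype(np.uint8);N,l,st,ce=cv2.connectedComponentsWithStats(m)
    for i in range(1,N):
        if st[i][4]>6:
            p=W[l==i];print(n,st[i],p.min(0).round(2),p.max(0).round(2))
W=cloud(s);print("shade",W[15,115],W[5,170],W[30,100])
print("cu",ray(c,240.5,174.4,.02))
go(.625,.268,.15)
E
```

```text
top [152   0  39   6 152] [0.81 0.27 0.48] [0.83 0.33 0.5 ]
top [ 169   92   50   63 1747] [0.68 0.32 0.03] [0.84 0.45 0.19]
top [500 122   7   5  19] [ 0.74 -0.44  0.03] [ 0.75 -0.43  0.04]
top [496 127  11  16  74] [ 0.69 -0.44  0.03] [ 0.74 -0.41  0.04]
top [282 139  31  33 692] [0.63 0.08 0.03] [0.71 0.15 0.05]
top [324 179  31  20 190] [ 0.55 -0.03  0.03] [0.6  0.05 0.05]
scene [  94    0   61   41 2099] [0.81 0.23 0.48] [0.85 0.36 0.55]
scene [361 140  13   7  29] [ 0.69 -0.44  0.03] [ 0.75 -0.41  0.03]
scene [ 112  180   62   92 1665] [0.68 0.33 0.03] [0.83 0.45 0.19]
scene [311 195  13  22 131] [ 0.55 -0.03  0.03] [0.6  0.05 0.05]
scene [244 198  36  23 515] [0.62 0.08 0.03] [0.71 0.16 0.05]
shade [0.82588699 0.32307416 0.52631258] [ 1.68261121 -0.32405989  0.39743831] [0.83994658 0.35341963 0.50051151]
cu [0.62616478 0.26837629 0.02      ]
t 0.1 tcp [ 0.1921 -0.6467  0.2447] rot [ 1.7992e+02 -1.0000e-02 -1.6346e+02] F [ 0.2  1.4 -0.5] w 0.0877 tool shift mm [-675.4  753.4   95.7]
turn [ 7.0000e-02  7.0000e-02 -1.0146e+02]
```

Call:
apply_moves --pt "0.7 0 0 0 0 0 -0.075" --pt "0.7 0 0 0 0 0 -0.075" --pt "0.7 0 0 0 0 0 -0.075" --pt "0.7 0 0 0 0 0 -0.075" --pt "0.7 0 0 0 0 0 -0.075" --pt "0.7 0 0 0 0 0 -0.075" --pt "0.7 0 0 0 0 0 -0.075" --pt "0.7 0 0 0 0 0 -0.075" --pt "0.7 0 0 0 0 0 -0.075" --pt "0.7 0 0 0 0 0 -0.075" --pt "0.7 0 0 0 0 0 -0.075" --pt "0.7 0 0 0 0 0 -0.075" --pt "0.7 0 0 0 0 0 -0.075" --pt "0.7 0 0 0 0 0 -0.075" --pt "0.7 0 0 0 0 0 -0.075" --pt "0.7 0 0 0 0 0 0" --pt "0.7 0 0 0 0 0 0"

```text
time_s: 1.52
tcp_pos: [0.1922, -0.6469, 0.2452]
eef_rot: [-180.0, 0.0, -62.4]
contact_force: [0.5, -0.6, -0.2]
gripper_width: 0.0615
gripper_force: 0.0
```

```bash
python3 -c "
from h import *
go(.625,.268,.15)"
```

```text
t 1.5167 tcp [ 0.1922 -0.6469  0.2452] rot [-1.800e+02  4.000e-02 -6.242e+01] F [ 0.5 -0.6 -0.2] w 0.0615 tool shift mm [-610.4 -807.2   95.6]
turn [-0.    0.04 -0.42]
```

Call:
apply_moves --pt "0.7 -0.0204 -0.0269 0 0 0 0" --pt "0.7 -0.0204 -0.0269 0 0 0 0" --pt "0.7 -0.0204 -0.0269 0 0 0 0" --pt "0.7 -0.0204 -0.0269 0 0 0 0" --pt "0.7 -0.0204 -0.0269 0 0 0 0" --pt "0.7 -0.0204 -0.0269 0 0 0 0" --pt "0.7 -0.0204 -0.0269 0 0 0 0" --pt "0.7 -0.0204 -0.0269 0 0 0 0" --pt "0.7 -0.0204 -0.0269 0 0 0 0" --pt "0.7 -0.0204 -0.0269 0 0 0 0" --pt "0.7 -0.0204 -0.0269 0 0 0 0" --pt "0.7 -0.0204 -0.0269 0 0 0 0" --pt "0.7 -0.0204 -0.0269 0 0 0 0" --pt "0.7 -0.0204 -0.0269 0 0 0 0" --pt "0.7 -0.0204 -0.0269 0 0 0 0" --pt "0.7 -0.0204 -0.0269 0 0 0 0" --pt "0.7 -0.0204 -0.0269 0 0 0 0" --pt "0.7 -0.0204 -0.0269 0 0 0 0" --pt "0.7 -0.0204 -0.0269 0 0 0 0" --pt "0.7 -0.0204 -0.0269 0 0 0 0" --newtons 25

```text
time_s: 3.18
tcp_pos: [0.4782, -0.0335, 0.2458]
eef_rot: [-180.0, -0.0, -62.4]
contact_force: [0.7, -0.8, -0.0]
gripper_width: 0.0614
gripper_force: 0.0
```

Call:
apply_moves --pt "0.7 -0.0204 -0.0269 0.005 0 0 0" --pt "0.7 -0.0204 -0.0269 0.01 0 0 0" --pt "0.7 -0.0204 -0.0269 0.015 0 0 0" --pt "0.7 -0.0204 -0.0269 0.015 0 0 0" --pt "0.7 -0.0204 -0.0269 0.015 0 0 0" --pt "0.7 -0.02 -0.026 0.015 0 0 0" --pt "0.7 -0.02 -0.026 0.01 0 0 0" --pt "0.7 -0.02 -0.026 0.01 0 0 0" --pt "0.7 -0.02 -0.025 0 0 0 0" --pt "0.7 -0.02 -0.023 0 0 0 0" --pt "0.7 0 0 0 0 0 0" --pt "0.7 0 0 0 0 0 0" --pt "0.7 0 0 0 0 0 0"

```text
time_s: 4.27
tcp_pos: [0.6137, 0.2648, 0.15]
eef_rot: [179.9, -0.0, -62.3]
contact_force: [-0.2, -0.4, -0.5]
gripper_width: 0.0613
gripper_force: 0.0
```

```bash
python3 -c "
from h import *
go(.626,.268,.029)
c=capture('top');W=cloud(c)
cv2.imwrite('pics/a1.png',cv2.resize(c['frame'][130:230,190:340,::-1],None,fx=4,fy=4,interpolation=cv2.INTER_CUBIC))
"
```

```text
t 4.2667 tcp [0.6137 0.2648 0.15  ] rot [ 1.7993e+02 -1.0000e-02 -6.2340e+01] F [-0.2 -0.4 -0.5] w 0.0613 tool shift mm [  2.9 -12.5 121. ]
turn [ 0.07 -0.   -0.34]
```

View pics/a1.png

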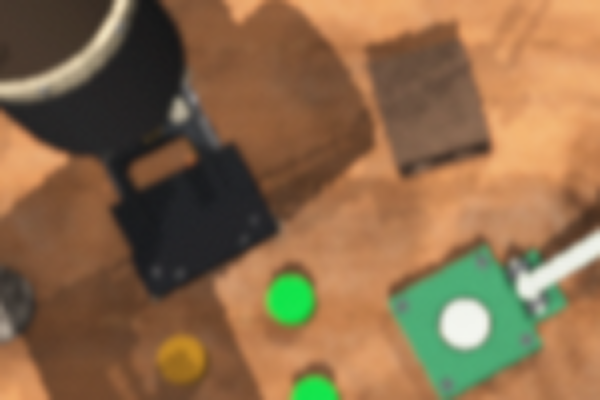

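The crop shows the gripper above copper and out of contact, with the die (465,322) and brass (180,358) undisturbed.

Call:
apply_moves --pt "0.7 0.003 -0.0125 0 0 0 0" --pt "0.7 0 0 0.02 0 0 0" --pt "0.7 0 0 0.02 0 0 0" --pt "0.7 0 0 0.02 0 0 0" --pt "0.7 0 0 0.02 0 0 0" --pt "0.7 0 0 0.015 0 0 0" --pt "0.7 0 0 0.012 0 0 0" --pt "0.7 0 0 0.009 0 0 0" --pt "0.7 0 0 0.005 0 0 0" --pt "0.7 0 0 0 0 0 0" --pt "0.7 0 0 0 0 0 0"

```text
time_s: 5.23
tcp_pos: [0.6269, 0.2681, 0.0301]
eef_rot: [-180.0, -0.0, -62.2]
contact_force: [0.1, -0.2, -0.5]
gripper_width: 0.0612
gripper_force: 0.0
```

Call:
apply_moves --pt "0.2 0 0 0 0 0 0" --pt "0.2 0 0 0 0 0 0" --pt "0.2 0 0 0 0 0 0" --pt "0.2 0 0 0 0 0 0" --pt "0.2 0 0 0 0 0 0" --pt "0.2 0 0 0 0 0 0" --pt "0.2 0 0 0 0 0 0" --pt "0.2 0 0 0 0 0 0" --newtons 25

```text
time_s: 5.9
tcp_pos: [0.6267, 0.2683, 0.0299]
eef_rot: [-180.0, 0.0, -62.2]
contact_force: [0.1, -0.2, 2.9]
gripper_width: 0.0305
gripper_force: 25.0
```

Call:
apply_moves --pt "0.2 0 0 -0.01 0 0 0" --pt "0.2 0 0 -0.02 0 0 0" --pt "0.2 0 0 -0.025 0 0 0" --pt "0.2 0 0 -0.025 0 0 0" --pt "0.2 0.005 0.0055 -0.02 0 0 0" --pt "0.2 0.01 0.011 0 0 0 0" --pt "0.2 0.015 0.0165 0 0 0 0" --pt "0.2 0.02 0.022 0 0 0 0" --pt "0.2 0.02 0.022 0 0 0 0" --pt "0.2 0.02 0.022 0 0 0 0" --pt "0.2 0.02 0.022 0 0 0 0" --pt "0.2 0.02 0.022 0 0 0 0" --pt "0.2 0.02 0.022 0 0 0 0" --pt "0.2 0.02 0.022 0 0 0 0" --pt "0.2 0.02 0.022 0 0 0 0" --pt "0.2 0.02 0.022 0 0 0 0" --pt "0.2 0.02 0.022 0 0 0 0"

```text
time_s: 7.32
tcp_pos: [0.5086, -0.0548, 0.1296]
eef_rot: [180.0, 0.0, -62.2]
contact_force: [0.6, 0.5, -1.4]
gripper_width: 0.0304
gripper_force: 25.0
```

Call:
apply_moves --pt "0.2 0.02 0.022 0 0 0 0" --pt "0.2 0.02 0.022 0 0 0 0" --pt "0.2 0.02 0.022 0 0 0 0" --pt "0.2 0.015 0.0165 0 0 0 0" --pt "0.2 0.005 0.0055 0 0 0 0" --pt "0.2 0 0 0 0 0 0" --pt "0.2 0 0 0 0 0 0" --pt "0.2 0 0 0 0 0 0"

```text
time_s: 7.98
tcp_pos: [0.4697, -0.1647, 0.1296]
eef_rot: [-180.0, 0.0, -62.2]
contact_force: [-0.8, 0.2, -1.1]
gripper_width: 0.0305
gripper_force: 25.0
```

```bash
python3 -c "
from h import *
go(.4695,-.165,.034)
c=capture('scene')
cv2.imwrite('pics/a2.png',cv2.resize(c['frame'][110:290,200:460,::-1],None,fx=3,fy=3,interpolation=cv2.INTER_CUBIC))
"
```

```text
t 7.9833 tcp [ 0.4697 -0.1647  0.1296] rot [-179.99    0.    -62.19] F [-0.8  0.2 -1.1] w 0.0305 tool shift mm [ 0.2  0.3 95.6]
turn [-0.01  0.   -0.19]
```

View pics/a2.png

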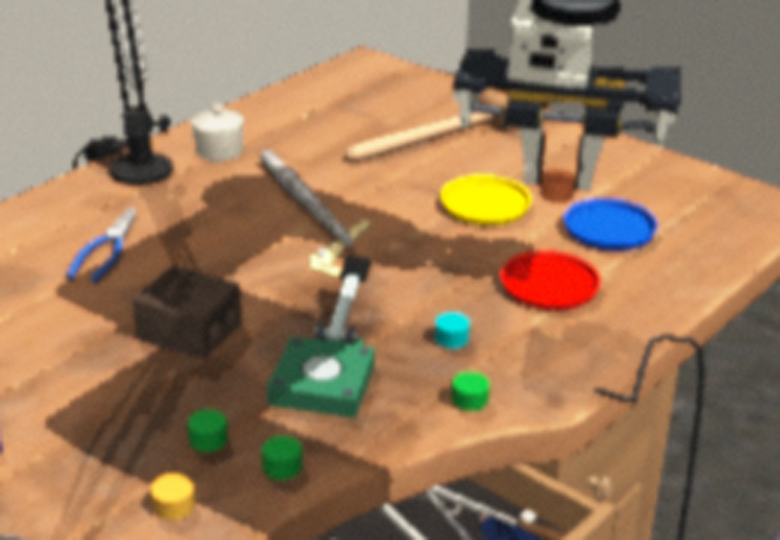

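The crop shows copper held upright between the fingers (557,185) above the dishes, so I'll lower it.

Call:
apply_moves --pt "0.2 0 0 0.02 0 0 0" --pt "0.2 0 0 0.02 0 0 0" --pt "0.2 0 0 0.02 0 0 0" --pt "0.2 0 0 0.015 0 0 0" --pt "0.2 0 0 0.01 0 0 0" --pt "0.2 0 0 0.006 0 0 0" --pt "0.2 0 0 0.004 0 0 0" --pt "0.2 0 0 0 0 0 0" --pt "0.2 0 0 0 0 0 0" --pt "0.2 0 0 0 0 0 0"

```text
time_s: 8.87
tcp_pos: [0.47, -0.1649, 0.0351]
eef_rot: [-179.9, -0.0, -62.2]
contact_force: [0.2, 1.0, -1.4]
gripper_width: 0.0303
gripper_force: 25.0
```

Call:
apply_moves --pt "0.42 0 0 0 0 0 0" --pt "0.5 0 0 0 0 0 0" --pt "0.6 0 0 0 0 0 0" --pt "0.7 0 0 0 0 0 0" --pt "0.7 0 0 0 0 0 0" --pt "0.7 0 0 -0.01 0 0 0" --pt "0.7 0 0 -0.02 0 0 0" --pt "0.7 0 0 -0.03 0 0 0" --pt "0.7 0 0 -0.03 0 0 0" --pt "0.7 0 0 -0.005 0 0 0" --pt "0.7 0 0 0 0 0 0"

```text
time_s: 9.78
tcp_pos: [0.4711, -0.1651, 0.132]
eef_rot: [-179.7, -0.1, -62.2]
contact_force: [-0.6, 0.6, -0.4]
gripper_width: 0.0615
gripper_force: 0.0
```

```bash
python3 -c "
from h import *
go(.5055,.282,.13)
"
```

```text
t 9.7833 tcp [ 0.4711 -0.1651  0.132 ] rot [-1.7973e+02 -1.4000e-01 -6.2190e+01] F [-0.6  0.6 -0.4] w 0.0615 tool shift mm [-379.4 -239.1    2.2]
turn [-0.27 -0.14 -0.19]
```

Call:
apply_moves --pt "0.7 -0.0056 -0.0035 0 0 0 0" --pt "0.7 -0.0112 -0.007 0 0 0 0" --pt "0.7 -0.0167 -0.0105 0 0 0 0" --pt "0.7 -0.0223 -0.014 0 0 0 0" --pt "0.7 -0.0223 -0.014 0 0 0 0" --pt "0.7 -0.0223 -0.014 0 0 0 0" --pt "0.7 -0.0223 -0.014 0 0 0 0" --pt "0.7 -0.0223 -0.014 0 0 0 0" --pt "0.7 -0.0223 -0.014 0 0 0 0" --pt "0.7 -0.0223 -0.014 0 0 0 0" --pt "0.7 -0.0223 -0.014 0 0 0 0" --pt "0.7 -0.0223 -0.014 0 0 0 0" --pt "0.7 -0.0223 -0.014 0 0 0 0" --pt "0.7 -0.0223 -0.014 0 0 0 0" --pt "0.7 -0.0223 -0.014 0 0 0 0" --pt "0.7 -0.0223 -0.014 0 0 0 0" --pt "0.7 -0.0223 -0.014 0 0 0 0" --pt "0.7 -0.0167 -0.0105 0 0 0 0" --pt "0.7 -0.0112 -0.007 0 0 0 0" --pt "0.7 -0.0056 -0.0035 0 0 0 0"

```text
time_s: 11.45
tcp_pos: [0.5028, 0.2826, 0.1284]
eef_rot: [179.9, -0.0, -62.1]
contact_force: [-0.5, -0.3, 0.3]
gripper_width: 0.0614
gripper_force: 0.0
```

Call:
apply_moves --pt "0.7 0 0 0 0 0 0" --pt "0.7 0 0 0 0 0 0" --pt "0.7 0 0 0 0 0 0"

```text
time_s: 11.7
tcp_pos: [0.5029, 0.2802, 0.1294]
eef_rot: [180.0, -0.0, -62.3]
contact_force: [0.3, -0.1, -0.6]
gripper_width: 0.0611
gripper_force: 0.0
```

```bash
python3 -c "
from h import *
go(.5055,.282,.030)
c=capture('top')
cv2.imwrite('pics/a3.png',cv2.resize(c['frame'][150:280,210:480,::-1],None,fx=2.9,fy=2.9,interpolation=cv2.INTER_CUBIC))
"
```

```text
t 11.7 tcp [0.5029 0.2802 0.1294] rot [179.96  -0.   -62.25] F [ 0.3 -0.1 -0.6] w 0.0611 tool shift mm [-0.4 -3.2 99.4]
turn [ 0.04 -0.   -0.25]
```

View pics/a3.png

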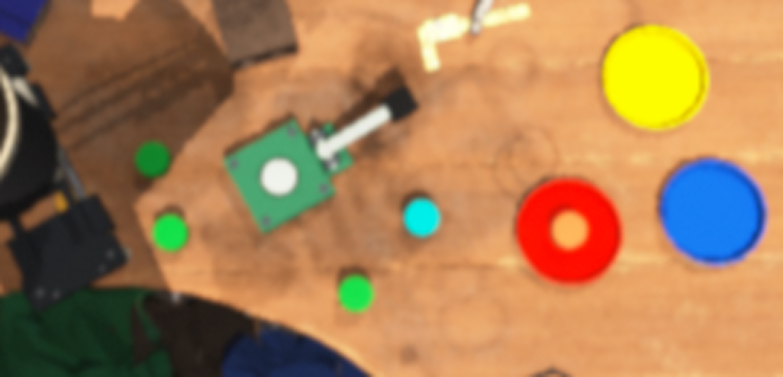

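Copper sits in the middle of the red dish (569,229). Now I'll grasp brass.

Call:
apply_moves --pt "0.7 0 -0.003 0.01 0 0 0" --pt "0.7 0 0 0.02 0 0 0" --pt "0.7 0 0 0.02 0 0 0" --pt "0.7 0 0 0.02 0 0 0" --pt "0.7 0 0 0.014 0 0 0" --pt "0.7 0 0 0.009 0 0 0" --pt "0.7 0 0 0.006 0 0 0" --pt "0.7 0 0 0 0 0 0" --pt "0.7 0 0 0 0 0 0" --pt "0.2 0 0 0 0 0 0" --pt "0.2 0 0 0 0 0 0" --pt "0.2 0 0 0 0 0 0" --pt "0.2 0 0 0 0 0 0" --pt "0.2 0 0 0 0 0 0" --pt "0.2 0 0 0 0 0 0" --pt "0.2 0 0 0 0 0 0"

```text
time_s: 13.08
tcp_pos: [0.5059, 0.2828, 0.0309]
eef_rot: [-180.0, 0.0, -62.2]
contact_force: [-1.7, 0.4, 4.2]
gripper_width: 0.0308
gripper_force: 25.0
```

```bash
python3 -c "
from h import *
go(.6085,-.252,.13)
"
```

```text
t 13.0833 tcp [0.5059 0.2828 0.0309] rot [-179.98    0.    -62.19] F [-1.7  0.4  4.2] w 0.0308 tool shift mm [520.9 158.7 -99.2]
turn [-0.02  0.   -0.19]
```

Call:
apply_moves --pt "0.2 0 0 -0.009 0 0 0" --pt "0.2 0 0 -0.02 0 0 0" --pt "0.2 0 0 -0.025 0 0 0" --pt "0.2 0 0 -0.025 0 0 0" --pt "0.2 0.0065 0.002 -0.02 0 0 0" --pt "0.2 0.013 0.004 0 0 0 0" --pt "0.2 0.0195 0.006 0 0 0 0" --pt "0.2 0.026 0.0079 0 0 0 0" --pt "0.2 0.026 0.0079 0 0 0 0" --pt "0.2 0.026 0.0079 0 0 0 0" --pt "0.2 0.026 0.0079 0 0 0 0" --pt "0.2 0.026 0.0079 0 0 0 0" --pt "0.2 0.026 0.0079 0 0 0 0" --pt "0.2 0.026 0.0079 0 0 0 0" --pt "0.2 0.026 0.0079 0 0 0 0"

```text
time_s: 14.33
tcp_pos: [0.5541, 0.0275, 0.1295]
eef_rot: [180.0, 0.0, -62.2]
contact_force: [0.0, 1.3, -1.1]
gripper_width: 0.0307
gripper_force: 25.0
```

Call:
apply_moves --pt "0.2 0.026 0.0079 0 0 0 0" --pt "0.2 0.026 0.0079 0 0 0 0" --pt "0.2 0.026 0.0079 0 0 0 0" --pt "0.2 0.026 0.0079 0 0 0 0" --pt "0.2 0.026 0.0079 0 0 0 0" --pt "0.2 0.026 0.0079 0 0 0 0" --pt "0.2 0.026 0.0079 0 0 0 0" --pt "0.2 0.026 0.0079 0 0 0 0" --pt "0.2 0.026 0.0079 0 0 0 0" --pt "0.2 0.0195 0.006 0 0 0 0" --pt "0.2 0.013 0.004 0 0 0 0" --pt "0.2 0.0065 0.002 0 0 0 0" --pt "0.2 0 0 0 0 0 0" --pt "0.2 0 0 0 0 0 0" --pt "0.2 0 0 0 0 0 0"

```text
time_s: 15.58
tcp_pos: [0.6081, -0.2501, 0.1296]
eef_rot: [180.0, 0.0, -62.2]
contact_force: [-0.2, 0.3, -0.2]
gripper_width: 0.0306
gripper_force: 25.0
```

```bash
python3 -c "
from h import *
go(.6085,-.252,.0355)
"
```

```text
t 15.5833 tcp [ 0.6081 -0.2501  0.1296] rot [ 1.800e+02  2.000e-02 -6.216e+01] F [-0.2  0.3 -0.2] w 0.0306 tool shift mm [ 1.9  0.5 94.1]
turn [ 0.    0.02 -0.16]
```

Next I'll lower, release and rise. The red dish confirmed this sequence.

Call:
apply_moves --pt "0.2 0.002 0 0.02 0 0 0" --pt "0.2 0 0 0.02 0 0 0" --pt "0.2 0 0 0.02 0 0 0" --pt "0.2 0 0 0.014 0 0 0" --pt "0.2 0 0 0.01 0 0 0" --pt "0.2 0 0 0.006 0 0 0" --pt "0.2 0 0 0.004 0 0 0" --pt "0.2 0 0 0 0 0 0" --pt "0.2 0 0 0 0 0 0" --pt "0.2 0 0 0 0 0 0" --pt "0.42 0 0 0 0 0 0" --pt "0.5 0 0 0 0 0 0" --pt "0.6 0 0 0 0 0 0" --pt "0.7 0 0 0 0 0 0" --pt "0.7 0 0 0 0 0 0" --pt "0.7 0 0 -0.01 0 0 0" --pt "0.7 0 0 -0.02 0 0 0" --pt "0.7 0 0 -0.03 0 0 0" --pt "0.7 0 0 -0.03 0 0 0" --pt "0.7 0 0 -0.005 0 0 0"

```text
time_s: 17.25
tcp_pos: [0.6121, -0.2538, 0.1373]
eef_rot: [-179.7, -0.3, -62.1]
contact_force: [1.3, -1.5, 1.8]
gripper_width: 0.0612
gripper_force: 0.0
```

```bash
python3 -c "
from h import *
go(.584,-.0148,.13)
"
```

```text
t 17.25 tcp [ 0.6121 -0.2538  0.1373] rot [-179.66   -0.34  -62.14] F [ 1.3 -1.5  1.8] w 0.0612 tool shift mm [-224.5  -86.9    6.4]
turn [-0.34 -0.34 -0.14]
```

Call:
apply_moves --pt "0 0 0 0 0 0 0" --pt "0 -0.006 -0.0025 0 0 0 0" --pt "0 -0.0125 -0.005 0 0 0 0" --pt "0 -0.0185 -0.0075 0 0 0 0" --pt "0 -0.0245 -0.0098 0 0 0 0" --pt "0 -0.0245 -0.0098 0 0 0 0" --pt "0 -0.0245 -0.0098 0 0 0 0" --pt "0 -0.0245 -0.0098 0 0 0 0" --pt "0 -0.0245 -0.0098 0 0 0 0" --pt "0 -0.0245 -0.0098 0 0 0 0" --pt "0 -0.0185 -0.0075 0 0 0 0" --pt "0 -0.0125 -0.005 0 0 0 0" --pt "0 -0.006 -0.0025 0 0 0 0" --pt "0 0 0 0 0 0 0" --pt "0 0 0 0 0 0 0" --pt "0 0 0 0 0 0 0" --newtons 10

```text
time_s: 18.58
tcp_pos: [0.5846, -0.0167, 0.1303]
eef_rot: [180.0, 0.0, -62.2]
contact_force: [-0.5, 0.3, -0.9]
gripper_width: 0.0007
gripper_force: 0.0
```

```bash
python3 -c "
from h import *
go(.584,-.0148,.07)
"
```

```text
t 18.5833 tcp [ 0.5846 -0.0167  0.1303] rot [179.97   0.   -62.24] F [-0.5  0.3 -0.9] w 0.0007 tool shift mm [-2.  -0.4 60.3]
turn [ 0.03  0.   -0.24]
```

Call:
apply_moves --pt "0 -0.002 0 0.02 0 0 0" --pt "0 0 0 0.02 0 0 0" --pt "0 0 0 0.015 0 0 0" --pt "0 0 0 0.008 0 0 0" --pt "0 0 0 0.005 0 0 0" --pt "0 0 0 0.005 0 0 0" --pt "0 0 0 0.005 0 0 0" --pt "0 0 0 0.005 0 0 0" --pt "0 0 0 0.004 0 0 0" --pt "0 0 0 0.004 0 0 0" --pt "0 0 0 0.003 0 0 0" --pt "0 0 0 0 0 0 0" --pt "0 0 0 0 0 0 0"

```text
time_s: 19.67
tcp_pos: [0.5836, -0.0139, 0.0363]
eef_rot: [180.0, 0.0, -62.2]
contact_force: [0.4, -0.5, 1.0]
gripper_width: 0.0002
gripper_force: 0.4
```

Call:
apply_moves --pt "0 0 0 0.002 0 0 0" --pt "0 0 0 0.002 0 0 0" --pt "0 0 0 0 0 0 0" --pt "0 0 0 0 0 0 0"

```text
time_s: 20.0
tcp_pos: [0.5838, -0.0138, 0.034]
eef_rot: [-180.0, -0.0, -62.2]
contact_force: [-4.8, 1.8, 16.6]
gripper_width: 0.0008
gripper_force: 7.9
```

Call:
apply_moves --pt "0 0 0 0.001 0 0 0" --pt "0 0 0 0 0 0 0" --pt "0 0 0 0 0 0 0"

```text
time_s: 20.25
tcp_pos: [0.5838, -0.0138, 0.0338]
eef_rot: [-179.9, -0.0, -62.1]
contact_force: [-7.1, 2.5, 24.1]
gripper_width: 0.0004
gripper_force: 11.3
```

The force is rising at a fixed depth, so the lever is at its stop. I'll rise, move over the die and look.

Call:
apply_moves --pt "0 0 0 -0.005 0 0 0" --pt "0 0 0 -0.02 0 0 0" --pt "0 0 0 -0.025 0 0 0" --pt "0 0 0 -0.025 0 0 0" --pt "0.3 0 0 -0.02 0 0 0" --pt "0.7 0 0 -0.005 0 0 0" --pt "0.7 0 0 0 0 0 0" --pt "0.7 0 0 0 0 0 0" --newtons 25

```text
time_s: 20.92
tcp_pos: [0.5831, -0.0141, 0.1309]
eef_rot: [180.0, 0.0, -62.2]
contact_force: [0.3, -0.1, -0.3]
gripper_width: 0.0218
gripper_force: 0.0
```

Run:
```python
from h import *
c=capture('scene');t=capture('top')
im=cv2.resize(c['frame'][140:270,250:450,::-1],None,fx=3.9,fy=3.9,interpolation=cv2.INTER_CUBIC)
cv2.imwrite('pics/a4.png',im)
for n,d,(x0,y0,x1,y1) in(("s",c,(290,210,325,245)),("t",t,(290,195,322,226))):
    f=d["frame"][y0:y1,x0:x1];h=cv2.cvtColor(f,cv2.COLOR_RGB2HSV);m=((h[...,1]<60)&(h[...,2]>70)).astype(np.uint8)
    N,l,st,ce=cv2.connectedComponentsWithStats(m);i=1+np.argmax(st[1:,4]);u,v=ce[i]+[x0,y0]
    print(n,u,v,st[i],ray(d,u,v,.035).round(4),rgbd(d,u,v).round(4))
go(.525,.0955,.045)
```

```text
s 309.812734082397 223.97003745318352 [ 11   0  19  26 267] [0.5271 0.0823 0.035 ] [0.5256 0.084  0.0366]
t 305.5657894736842 209.9736842105263 [  9   8  14  15 152] [0.5239 0.0956 0.035 ] [0.5235 0.0955 0.0376]
t 21.0167 tcp [ 0.5828 -0.0143  0.1301] rot [ 1.7987e+02  5.0000e-02 -6.2220e+01] F [ 0.1 -0.5 -0.6] w 0.0294 tool shift mm [-124.    -0.3   85.2]
turn [ 0.13  0.05 -0.22]
```

View pics/a4.png

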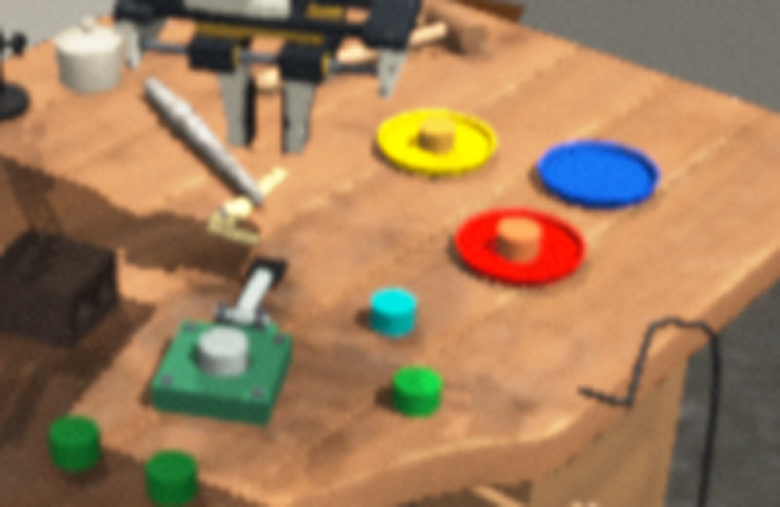

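The blank stands proud of the plate (222,350), the lever is down (265,275), and copper and brass sit centred in their dishes. Next I'll grasp steel.

Call:
apply_moves --pt "0.7 -0.01 0 0 0 0 0" --pt "0.7 -0.02 0 0 0 0 0" --pt "0.7 -0.025 0 0 0 0 0" --pt "0.7 -0.025 0 0 0 0 0" --pt "0.7 -0.023 0 0 0 0 0" --pt "0.7 -0.014 0 0 0 0 0" --pt "0.7 -0.007 0 0 0 0 0" --pt "0.7 0 0 0 0 0 0" --pt "0.7 0 0 0 0 0 0" --pt "0.7 0 0 0.015 0 0 0" --pt "0.7 0 0 0.02 0 0 0" --pt "0.7 0 0 0.015 0 0 0" --pt "0.7 0 0 0 0 0 0" --pt "0.7 0 0 0 0 0 0"

```text
time_s: 22.18
tcp_pos: [0.5258, 0.0944, 0.0809]
eef_rot: [179.9, -0.0, -62.3]
contact_force: [0.3, -0.0, 0.7]
gripper_width: 0.0615
gripper_force: 0.0
```

```bash
python3 -c "
from h import *
go(.5245,.0957,.045)
"
```

```text
t 22.1833 tcp [0.5258 0.0944 0.0809] rot [ 1.7986e+02 -2.0000e-02 -6.2260e+01] F [ 0.3 -0.   0.7] w 0.0615 tool shift mm [-1.8  0.5 35.9]
turn [ 0.14 -0.02 -0.26]
```

Call:
apply_moves --pt "0.7 -0.002 0.0005 0.015 0 0 0" --pt "0.7 0 0 0.012 0 0 0" --pt "0.7 0 0 0.006 0 0 0" --pt "0.7 0 0 0.003 0 0 0" --pt "0.7 0 0 0 0 0 0" --pt "0.7 0 0 0 0 0 0" --pt "0.2 0 0 0 0 0 0" --pt "0.2 0 0 0 0 0 0" --pt "0.2 0 0 0 0 0 0" --pt "0.2 0 0 0 0 0 0" --pt "0.2 0 0 0 0 0 0" --pt "0.2 0 0 0 0 0 0" --pt "0.2 0 0 0 0 0 0" --newtons 20

```text
time_s: 23.27
tcp_pos: [0.5246, 0.097, 0.0457]
eef_rot: [-180.0, -0.0, -62.2]
contact_force: [-0.3, 0.5, 2.8]
gripper_width: 0.0311
gripper_force: 20.0
```

Call:
apply_moves --pt "0.2 0 0 -0.004 0 0 0" --pt "0.2 0 0 -0.006 0 0 0" --pt "0.2 0 0 -0.015 0 0 0" --pt "0.2 0 0 -0.025 0 0 0" --pt "0.2 0 0 -0.025 0 0 0" --pt "0.2 0 0 -0.01 0 0 0" --pt "0.2 0 0 0 0 0 0" --pt "0.2 0 0 0 0 0 0"

```text
time_s: 23.93
tcp_pos: [0.5245, 0.0971, 0.1307]
eef_rot: [-179.9, 0.0, -62.2]
contact_force: [0.2, -0.7, -1.6]
gripper_width: 0.031
gripper_force: 20.0
```

```bash
python3 -c "
from h import *
go(.4845,-.2955,.13)
"
```

```text
t 23.9333 tcp [0.5245 0.0971 0.1307] rot [-1.7994e+02  3.0000e-02 -6.2220e+01] F [ 0.2 -0.7 -1.6] w 0.031 tool shift mm [3.288e+02 2.183e+02 3.000e-01]
turn [-0.06  0.03 -0.22]
```

Call:
apply_moves --pt "0.2 0.0055 0.0036 0 0 0 0" --pt "0.2 0.011 0.0073 0 0 0 0" --pt "0.2 0.0164 0.0109 0 0 0 0" --pt "0.2 0.0219 0.0146 0 0 0 0" --pt "0.2 0.0219 0.0146 0 0 0 0" --pt "0.2 0.0219 0.0146 0 0 0 0" --pt "0.2 0.0219 0.0146 0 0 0 0" --pt "0.2 0.0219 0.0146 0 0 0 0" --pt "0.2 0.0219 0.0146 0 0 0 0" --pt "0.2 0.0219 0.0146 0 0 0 0" --pt "0.2 0.0219 0.0146 0 0 0 0" --pt "0.2 0.0219 0.0146 0 0 0 0" --pt "0.2 0.0219 0.0146 0 0 0 0" --pt "0.2 0.0219 0.0146 0 0 0 0" --pt "0.2 0.0219 0.0146 0 0 0 0" --pt "0.2 0.0164 0.0109 0 0 0 0" --pt "0.2 0.011 0.0073 0 0 0 0" --pt "0.2 0.0055 0.0036 0 0 0 0" --pt "0.2 0 0 0 0 0 0" --pt "0.2 0 0 0 0 0 0"

```text
time_s: 25.6
tcp_pos: [0.4838, -0.2955, 0.13]
eef_rot: [180.0, 0.0, -62.2]
contact_force: [-0.4, 0.3, -1.1]
gripper_width: 0.0308
gripper_force: 20.0
```

```bash
python3 -c "
from h import *
go(.4845,-.2955,.036)
"
```

```text
t 25.6 tcp [ 0.4838 -0.2955  0.13  ] rot [ 1.7997e+02  4.0000e-02 -6.2240e+01] F [-0.4  0.3 -1.1] w 0.0308 tool shift mm [ 0.4 -0.7 94. ]
turn [ 0.03  0.05 -0.24]
```

Call:
apply_moves --pt "0.2 0 0 0.02 0 0 0" --pt "0.2 0 0 0.02 0 0 0" --pt "0.2 0 0 0.02 0 0 0" --pt "0.2 0 0 0.014 0 0 0" --pt "0.2 0 0 0.01 0 0 0" --pt "0.2 0 0 0.006 0 0 0" --pt "0.2 0 0 0.004 0 0 0" --pt "0.2 0 0 0 0 0 0" --pt "0.2 0 0 0 0 0 0" --pt "0.2 0 0 0 0 0 0"

```text
time_s: 26.43
tcp_pos: [0.4849, -0.2958, 0.0374]
eef_rot: [-179.9, -0.1, -62.2]
contact_force: [0.2, 0.0, -1.0]
gripper_width: 0.0303
gripper_force: 20.0
```

Call:
apply_moves --pt "0.42 0 0 0 0 0 0" --pt "0.5 0 0 0 0 0 0" --pt "0.6 0 0 0 0 0 0" --pt "0.7 0 0 0 0 0 0" --pt "0.7 0 0 0 0 0 0" --pt "0.7 0 0 -0.01 0 0 0" --pt "0.7 0 0 -0.02 0 0 0" --pt "0.7 0 0 -0.03 0 0 0" --pt "0.7 0 0 -0.03 0 0 0" --pt "0.7 0 0 -0.03 0 0 0" --pt "0.7 0.02 0.02 -0.03 0 0 0" --pt "0.7 0.025 0.025 0 0 0 0" --pt "0.7 0.025 0.025 0 0 0 0" --pt "0.7 0.025 0.025 0 0 0 0" --pt "0.7 0.02 0.02 0 0 0 0" --pt "0.7 0.01 0.01 0 0 0 0" --pt "0.7 0 0 0 0 0 0" --pt "0.7 0 0 0 0 0 0" --pt "0.7 0 0 0 0 0 0"

```text
time_s: 28.02
tcp_pos: [0.4321, -0.4639, 0.1868]
eef_rot: [-180.0, 0.0, -62.2]
contact_force: [-0.0, 0.7, 0.2]
gripper_width: 0.0613
gripper_force: 0.0
```

```bash
python3 -c "
from h import *
t=capture('top');c=capture('scene')
a=cv2.resize(t['frame'][145:265,170:480,::-1],(775,300),interpolation=cv2.INTER_CUBIC)
b=cv2.resize(c['frame'][150:265,230:450,::-1],(574,300),interpolation=cv2.INTER_CUBIC)
b=cv2.copyMakeBorder(b,0,0,0,201,cv2.BORDER_CONSTANT)
cv2.imwrite('pics/a5.png',np.vstack([a,b]))
"
```

```text
(no output)
```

View pics/a5.png

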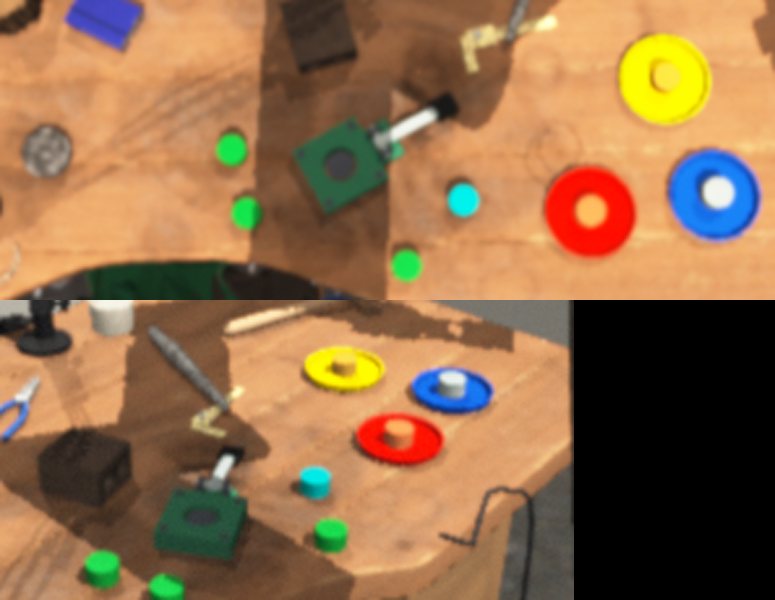

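The picture shows copper (591,211), brass (666,76) and steel (718,192) each lying flat near the centre of the right dish. The die is empty, the lever is down, and the bench block (47,151) hasn't moved.

```bash
python3 -c "
from plant import *
print(close_job())"
```

```text
the job is handed in; nothing more can be done
None
```

The job is handed in at about 28 s: copper is in the red dish, brass in the yellow and steel in the blue, each flat near the middle; steel came out of the die after the lever was pressed to its stop, and the bench block was not moved.

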